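# Calibration cranking of a tablet doser

## Task

Run the calibration of the empty tablet doser: with its crank knob, first wind the crank gently back, anticlockwise seen from above, until you feel it come to rest on its inner zero stop, and keep it there for a moment. From that stop crank exactly three full turns clockwise, no more and no less, then let go of the knob. The doser only stands on its rubber feet, so stay gentle enough that it does not shift, and leave the beaker under its spout and the things round it where they are.

Things in the scene. Friction and masses are not known exactly. Their poses are not given: they have to be found in the camera images.
- doser: Tablet doser, 2.9 kg, loose on four rubber feet; a sideways push of 15 N or more at the crank can shift it. Grey foot plate 210 x 130 mm, white gearbox 100 x 100 mm with the crank on top, round aluminium magazine (82 mm across, 130 mm high) centred 92 mm behind the crank axis. Origin on the worktop below the crank axis; x points towards the magazine, z up
- doser_axis (a point): Point on the upright crank axis, on the gearbox's flat top, 125 mm above the worktop; axes as the doser's. The steel crank's hub (26 mm across) reaches up to 152 mm above the worktop, its arm (14 mm wide) to 146 mm. Winding anticlockwise (seen from above) ends at a hard stop inside: unseen, at another angle each time, felt as a sudden rise of force
- knob_center (a point): Centre, 171 mm above the worktop, of the black upright crank knob: 24 mm in diameter, from 148 to 195 mm high, its axis 45 mm from the crank axis. It spins freely on its pin, so a gripper may hold it and keep its heading all the way round. Cranking takes 2 to 3 N; the crank stays where it is left. At the start it is a quarter to three quarters of a turn clockwise from the stop
- feed_nut_mid (a point): Feed nut hidden inside the gearbox, 60 mm above the worktop. It creeps sideways, away from the crank axis, 0.5 mm for each clockwise turn of the crank, and is on the axis when the crank is on its stop: too little to be measured while cranking, but the result is judged by it
- doser_spout (a point): Lower mouth of the doser's steel spout, 94 mm in front of the crank axis (on the side opposite to the magazine), 82 mm above the worktop
- beaker: Empty plastic beaker, 65 mm across, 77 mm high, standing loose under the spout; origin at the centre of its underside. Bystander
- petri: Closed petri dish, 59 mm across, 15 mm high, loose beside the doser; origin at the centre of its underside. Bystander
- forceps: Steel forceps, 14 x 122 x 8 mm, lying loose beside the doser; origin at the centre of the underside. Bystander
- marker: Marker pen, 14 x 130 x 12 mm, lying loose beside the doser; origin at the centre of the underside. Bystander
- feed_zero (a point): Point on the upright crank axis inside the gearbox, 60 mm above the worktop, from which the feed nut's travel is counted

How it is judged:
By the outcome, as a careful person would: the job done as asked, in the order asked, and still so for the second after the job is handed in, with the robot touching nothing.
It also fails if it takes over 72 s, if anything falls off the work surface, if the arm or the gripper's body presses on something with over 40 N, if the wrist force passes 120 N, or if a joint passes its speed limit or range.

## Robot

A 6-joint arm with a two-finger parallel gripper is mounted at the origin on a cart in front of the work surface, level with it; the furniture and walls round the work are solid. World frame = base frame: x ahead of the robot, y to its left, z up, the work surface at z = 0. Lengths are in mm, angles in rad, forces in N, time in s.
With the tool pointing down it reaches from about 275 to 750 mm from the base axis. Payload 10.2 kg.
Tool frame: the origin (TCP) lies at the very end of the fingers, on their centre line; the grasp point (between the pads) lies 19 mm behind it (ctrl.hold_point_z is the distance from the TCP to the grasp point, in mm); z points along the fingers, y is the direction in which the jaws open and shut (so a half turn about z gives the same grasp; the last joint's range is limited). The gripper opens to 85 mm and grips with 20 to 120 N. Pads are 22 mm wide; open, the fingers measure 114 mm over their backs; the gripper's body (76 mm by 85 mm) begins 54 mm behind the grasp point. The pads swing forward as they close: fully open they stand 13 mm farther back than shut.
Start: joints at [1.068, 0.313, 1.498, -0, 1.331, -0.223], TCP at [144.999, 504.586, 231.294] pointing down, gripper open.
Joint ranges: [-2.94, 2.94], [-0.97, 2.17], [0.19, 2.56], [-1.23, 4.37], [0.02, 3.11], [-2.88, 2.88]. Speed limits (rad/s): [2.39, 2.39, 3.01, 3.14, 3.14, 3.14].

## Interface

Orientations are given as a unit quaternion [w, x, y, z].
In Python, from rig import readout, cams, workorder, spotter, ctrl gives the robot as it stands.
- The arm moves only by the tool step_arm, never from a script. Its argument "plan" is text: rows parted by semicolons, each of 5 numbers parted by spaces: the shift along the tool's x, y, z in cm, then the turn about the tool's z in degrees, then the opening in per cent of the stroke, from 0 (shut) to 100 (fully open). In form: x y z twist gripper; .... A call has 1 to 10 rows; each row is the pose to reach, as a shift and turn from the pose commanded when the call began, along the tool's axes at that moment; what a row does not reach only later rows make up. A row lasts 1/10 s, in which the tool goes at most 50 mm and 8.59 degrees, less where a joint would pass 70% of its speed; a pose out of reach is approached as far as the arm can. A call with a gripper value outside its range is refused whole. The fingers move at their own pace and stop on an object; "grip_force" is the grip in N (left out, the last holds). Time passes only in rows, so rows that repeat a pose let the fingers close. It gives the time, the measured TCP pose, the force and the opening at its end, in the units of the state.
- readout.sense(): the state, without advancing time (a new reading comes with each control period).
- cams.capture(name): name is "side" or "top"; returns (picture, depth): 384x512x3 uint8, red, green, blue; 384x512 float32, mm along the optical axis (not along the pixel's ray), 0 where there is no reading.
- cams.camera_info(name): a dict with "vfov" (degrees; the focal length in pixels is half the picture's height over the tangent of half this angle, whatever the lens; pixels are square), "cx", "cy" (the principal point, pixels), "rvec" (rotation vector, rad) and "tvec" (3), from world to camera coordinates, as OpenCV has them. Camera axes: x right, y down, z forward; pixel columns grow to the right and rows downward; lengths in mm; the calibration is good to about 2 mm. A picture is of the moment at which its call begins. camera_info takes no time and is no camera call.
- workorder.finish_job(): hands the job in, once; it reports no verdict.
Trained networks look in the newest picture that a camera, given by its name, has taken for a name from the list of things; names that differ only in an ending like _2 or _b are one class to them, and where a whole thing is asked for, a point or a joint stands for the part that bears it (a point fixed in the world has none). Each returns a list of dicts, best first, with "conf" (0 to 1); they miss things now and then, are a little off and sometimes report something else, mostly with a low value. They report only what shows in the picture. A call takes as long as a camera call.
- spotter.regions_of(camera, target): "pixels" (384x512 bool, what is visible of it) and "extent" ([centre column, centre row, width, height] in pixels, round what is visible of it).
The state is a dict: "time_s": time; "joints": joint angles; "dq": joint speeds; "tau": joint torques, N m; "eef_pos": TCP position; "ee_rot": TCP orientation; "force": force on the tool from outside, world axes, zero at the start; "wrist_torque": the same for the moment, N m; "grip_width": opening from 0.0 (shut) to 1.0 (fully open).
Only numpy, scipy, OpenCV 4.12 (cv2) and the standard library are available. Lean on these libraries where they do the work, as an engineer would, in place of code of your own. Each camera call takes 0.05 s, during which the arm holds its last target. There are 200 camera calls.

## Working session

There is one attempt and no reset: what is moved stays moved. The work goes in short steps, Python scripts to look and compute and a tool call to move; the robot and the scene stay as the last step left them, time stands still between calls to the robot, and variables do not carry over. Pictures are saved under pics/ and viewed, about 8 in all and at most 12, crops included, and the job is handed in when it is done.

Besides the shell and the picture viewer there is one more tool, called after ">>>" as name(argument=value, ...), one argument or row to a line, values as JSON. step_arm: Moves the arm, as the interface text tells. Its arguments: {"type":"object","properties":{"plan":{"type":"string"},"grip_force":{"type":"number"}},"required":["plan"]}

```bash
mkdir -p pics; ls; cat > h.py <<'E'
import numpy as np, cv2
from rig import readout, cams, workorder, spotter, ctrl
def info(n):
    i=cams.camera_info(n); f=192/np.tan(np.radians(i['vfov'])/2)
    R=cv2.Rodrigues(np.array(i['rvec'],float))[0]; t=np.array(i['tvec'],float)
    return f,i['cx'],i['cy'],R,t
def cloud(n,d,m):
    f,cx,cy,R,t=info(n); v,u=np.nonzero(m&(d>0)); z=d[v,u]
    P=np.stack([(u-cx)/f*z,(v-cy)/f*z,z],1); return (P-t)@R
def proj(n,p):
    f,cx,cy,R,t=info(n); q=R@np.array(p,float)+t; return f*q[0]/q[2]+cx,f*q[1]/q[2]+cy
def plane(n,u,v,z):
    f,cx,cy,R,t=info(n); c=-R.T@t; r=R.T@np.array([(u-cx)/f,(v-cy)/f,1]); return c+r*(z-c[2])/r[2]
E
python3 - <<'E'
from h import *
s=readout.sense(); print(s)
print(ctrl.hold_point_z)
for n in ('side','top'):
    p,d=cams.capture(n); cv2.imwrite(f'pics/{n}0.png',p[:,:,::-1]); f,cx,cy,R,t=info(n); print(n,f,cx,cy,-R.T@t)
    for k in ('knob_center','doser_axis','doser','beaker','petri','forceps','marker'):
        for r in spotter.regions_of(n,k)[:2]:
            c=cloud(n,d,r['pixels']); print(n,k,round(r['conf'],2),np.round(r['extent']),len(c), np.round(np.percentile(c,[2,50,98],axis=0)).tolist() if len(c) else '')
E
```

```text
pics
{'time_s': 0.0, 'joints': array([ 1.06762570e+00,  3.13479441e-01,  1.49845671e+00, -8.77903119e-06,
        1.33099084e+00, -2.23402384e-01]), 'dq': array([-0.00055234, -0.00030709, -0.00022536, -0.00020619, -0.00068932,
       -0.00053668]), 'tau': array([-9.47589092e-05, -4.12270010e+01, -2.59739470e+01, -1.78451455e-04,
        4.17507268e-03, -1.30525598e-05]), 'eef_pos': array([144.85538136, 504.34823631, 230.71262382]), 'ee_rot': array([-2.33091284e-04,  1.39427303e-01,  9.90232085e-01, -6.25137796e-04]), 'force': array([-0.38825371,  1.4316295 ,  0.42813852]), 'wrist_torque': array([ 0.0474494 ,  0.03985418, -0.00723033]), 'grip_width': 0.9983172580902235}
18.700000000000003
side 393.34066098543616 257.5943401444959 188.62112919874772 [ 157.42190483 -542.07861373  593.05189144]
side knob_center 0.68 [248. 150.  11.  22.] 216 [[551.0, 76.0, 149.0], [558.0, 81.0, 175.0], [570.0, 94.0, 194.0]]
side doser_axis 0.92 [242. 188. 113. 100.] 6400 [[428.0, 14.0, 8.0], [524.0, 57.0, 87.0], [630.0, 148.0, 170.0]]
side doser 0.69 [238. 189. 107. 101.] 6340 [[428.0, 14.0, 8.0], [523.0
[... 538 characters left out ...]
[560.0, 87.0, 194.0], [571.0, 99.0, 198.0]]
top doser_axis 0.87 [232. 195.  74. 113.] 5632 [[432.0, 15.0, 12.0], [538.0, 85.0, 125.0], [643.0, 159.0, 189.0]]
top doser 0.55 [228. 194.  70. 116.] 5546 [[432.0, 15.0, 12.0], [537.0, 85.0, 125.0], [640.0, 159.0, 189.0]]
top beaker 0.62 [214. 255.  23.  30.] 612 [[375.0, 99.0, -0.0], [396.0, 133.0, 8.0], [430.0, 158.0, 105.0]]
top petri 0.96 [168. 201.  25.  30.] 525 [[498.0, 209.0, 10.0], [523.0, 236.0, 14.0], [550.0, 262.0, 19.0]]
top petri 0.44 [229. 193.  74. 115.] 5434 [[432.0, 15.0, 13.0], [538.0, 85.0, 125.0], [639.0, 155.0, 189.0]]
top marker 0.75 [172. 150.  47.  32.] 305 [[605.0, 171.0, -2.0], [640.0, 217.0, 10.0], [681.0, 269.0, 14.0]]
```

```bash
python3 - <<'E'
from h import *
a=cv2.imread('pics/side0.png')[90:310,130:400]; b=cv2.imread('pics/top0.png')[110:320,130:340]
cv2.imwrite('pics/both0.png',np.hstack([cv2.resize(a,(400,int(220*400/270))),cv2.resize(b,(326,326))[:325]]) if 0 else np.hstack([cv2.resize(a,(400,400)),cv2.resize(b,(400,400))]))
n='top'; p,d=cams.capture(n); m=np.ones(d.shape,bool); c=cloud(n,d,m)
def rng(c,z0,z1,x0=400,x1=700,y0=-20,y1=190):
    return c[(c[:,2]>z0)&(c[:,2]<z1)&(c[:,0]>x0)&(c[:,0]<x1)&(c[:,1]>y0)&(c[:,1]<y1)]
for nm,z0,z1 in(('plate',5,25),('gear',115,132),('mag',176,205),('arm/hub',138,160)):
    k=rng(c,z0,z1); r=cv2.minAreaRect(k[:,:2].astype(np.float32)); print(nm,len(k),r,np.median(k[:,2]),cv2.minEnclosingCircle(k[:,:2].astype(np.float32)))
r=spotter.regions_of(n,'knob_center')[0]; k=cloud(n,d,r['pixels']); k=k[k[:,2]>185]; print('knob top',cv2.minEnclosingCircle(k[:,:2].astype(np.float32)),k.mean(0))
cams.capture('side')
r=spotter.regions_of('side','knob_center')[0]; print(r['extent'])
E
```

```text
plate 1640 ((548.906982421875, 84.96431732177734), (294.55401611328125, 205.27659606933594), 1.5895341634750366) 15.773033127314472 ((538.901611328125, 76.70361328125), 158.863525390625)
gear 3085 ((529.4451293945312, 93.67146301269531), (100.13822174072266, 240.25547790527344), 73.52069091796875) 126.5763404628611 ((528.7791748046875, 91.42023468017578), 120.14021301269531)
mag 124 ((561.1201171875, 87.19078063964844), (21.13340950012207, 22.8267765045166), 0.6514526605606079) 193.85110335056385 ((561.7008056640625, 87.3385238647461), 11.723108291625977)
arm/hub 216 ((532.0374145507812, 94.52861022949219), (25.370098114013672, 55.50092697143555), 80.04989624023438) 147.87168137075386 ((530.9315185546875, 88.22430419921875), 28.45326805114746)
knob top ((561.3554077148438, 87.14384460449219), 11.48060417175293) [561.00426698  87.123828   193.71493195]
[248.8, 151.3, 10.4, 22.4]
```

View pics/both0.png

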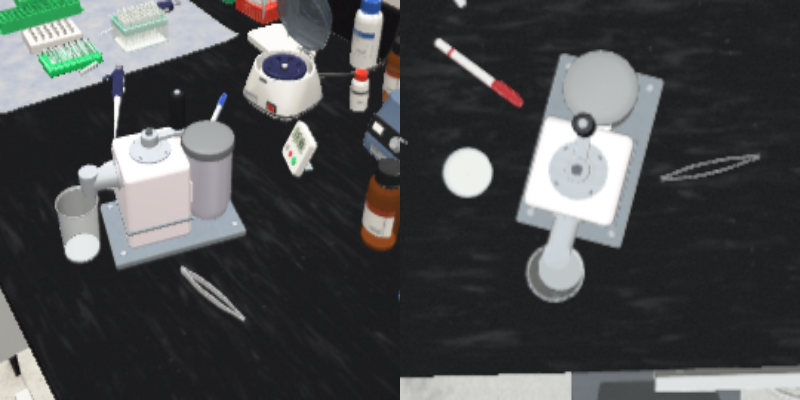

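```bash
python3 - <<'E'
from h import *
n='top'; p,d=cams.capture(n); H,W=d.shape
c=cloud(n,np.where(d>0,d,1),np.ones(d.shape,bool)).reshape(H,W,3); g=cv2.cvtColor(p,cv2.COLOR_RGB2GRAY); hsv=cv2.cvtColor(p,cv2.COLOR_RGB2HSV)
box=(c[...,0]>400)&(c[...,0]<700)&(c[...,1]>0)&(c[...,1]<180)
top=box&(abs(c[...,2]-126)<6)
# gearbox: connected comp of bright pixels
w=(top&(g>200)).astype(np.uint8); k=c[w>0]
r=cv2.minAreaRect(k[:,:2].astype(np.float32)); print('gear bright',len(k),r,np.median(k[:,2]))
h=box&(c[...,2]>148.5)&(c[...,2]<156); k=c[h]; print('hub',len(k)); print(np.round(k[:,:3],0).tolist()[:40]); print(np.median(k,axis=0))
print('magazine z', [np.round(c[v,u]).tolist() for v,u in((150,235),(145,240),(158,245),(155,220))])
print('beyond', np.round(np.percentile(c[box&(c[...,0]>600)&(c[...,2]>100)],[2,50,98],axis=0)))
k=c[box&(c[...,2]>20)&(c[...,0]>590)&(c[...,2]>100)];print('mag circ',cv2.minEnclosingCircle(k[:,:2].astype(np.float32)))
cr=p[130:265,170:290,::-1]; cv2.imwrite('pics/crop1.png',cv2.resize(cr,None,fx=4.4,fy=4.4,interpolation=cv2.INTER_CUBIC))
E
```

```text
gear bright 1758 ((517.875, 96.80389404296875), (97.45256042480469, 98.28233337402344), 74.11605834960938) 125.39068004855793
hub 77
[[540.0, 94.0, 149.0], [528.0, 100.0, 149.0], [528.0, 98.0, 149.0], [528.0, 92.0, 150.0], [526.0, 98.0, 151.0], [526.0, 94.0, 149.0], [526.0, 92.0, 152.0], [526.0, 90.0, 151.0], [524.0, 104.0, 151.0], [524.0, 102.0, 150.0], [524.0, 100.0, 152.0], [524.0, 94.0, 153.0], [524.0, 90.0, 149.0], [524.0, 88.0, 151.0], [524.0, 86.0, 150.0], [523.0, 108.0, 149.0], [522.0, 104.0, 149.0], [522.0, 102.0, 150.0], [522.0, 100.0, 152.0], [522.0, 98.0, 152.0], [522.0, 96.0, 152.0], [522.0, 94.0, 152.0], [522.0, 90.0, 150.0], [522.0, 88.0, 149.0], [522.0, 86.0, 149.0], [521.0, 108.0, 149.0], [520.0, 106.0, 149.0], [520.0, 102.0, 152.0], [520.0, 100.0, 153.0], [520.0, 98.0, 153.0], [520.0, 96.0, 152.0], [520.0, 94.0, 152.0], [520.0, 92.0, 155.0], [520.0, 90.0, 151.0], [520.0, 86.0, 152.0], [518.0, 108.0, 152.0], [518.0, 102.0, 151.0], [518.0, 100.0, 153.0], [518.0, 98.0, 155.0], [518.0, 96.0, 153.0]]
[518.13744706  96.38021518 150.75819555]
magazine z [[616.0, 71.0, 130.0], [627.0, 60.0, 128.0], [599.0, 51.0, 132.0], [607.0, 101.0, 130.0]]
beyond [[601.  34. 124.]
 [619.  71. 130.]
 [644. 108. 133.]]
mag circ ((606.75390625, 71.06603240966797), 40.86279296875)
```

View pics/crop1.png

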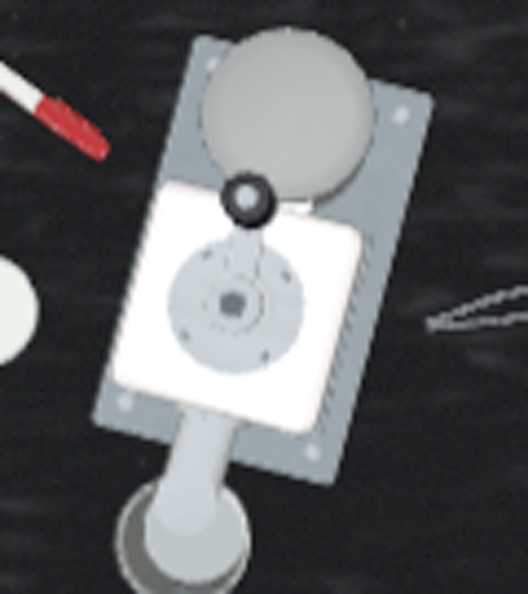

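>>> step_arm(
  plan="-2 -1.1 0 0 100;-6 -3.3 0 0 100;-10.5 -5.8 0 0 100;-15 -8.3 0 0 100;-19.5 -10.8 0 0 100;-24 -13.3 0 0 100;-28.5 -15.8 0 0 100;-33 -18.3 0 0 100;-37.5 -20.8 0 0 100;-41 -22.8 0 0 100",
  grip_force=25,
)

```text
time_s: 2.05
eef_pos: [476.9, 170.9, 231.5]
ee_rot: [0.0, 0.14, 0.99, 0.0]
force: [1.6, -0.3, 0.2]
grip_width: 0.997
```

>>> step_arm(
  plan="-3.5 -2 0 0 75;-6.5 -3.7 0 0 75;-9 -5 0 0 75;-10.52 -5.82 0 0 75;-10.52 -5.82 0 0 75;-10.52 -5.82 0 0 75",
)

```text
time_s: 2.65
eef_pos: [560.3, 88.0, 231.1]
ee_rot: [-0.0, 0.14, 0.99, 0.0]
force: [0.8, 1.2, 0.7]
grip_width: 0.754
```

```bash
python3 - <<'E'
from h import *
s=readout.sense(); print(s)
n='top'; p,d=cams.capture(n); 
for r in spotter.regions_of(n,'knob_center')[:2]:
  k=cloud(n,d,r['pixels']); print(r['conf'],r['extent'],len(k)); 
n='side'; p,d=cams.capture(n); cv2.imwrite('pics/side2.png',cv2.resize(p[40:300,130:400,::-1],None,fx=2.2,fy=2.2))
for r in spotter.regions_of(n,'knob_center')[:2]:
  k=cloud(n,d,r['pixels']); print(r['conf'],r['extent'],len(k),np.median(k,axis=0)) 
e=s['eef_pos'];print(proj('side',e),proj('side',[561.2,87.2,195]))
E
```

```text
{'time_s': 2.65, 'joints': array([-5.08342139e-02,  4.06843976e-01,  1.36599022e+00,  2.04649934e-04,
        1.36934626e+00, -1.34173438e+00]), 'dq': array([ 0.01842394, -0.01390793,  0.00942809, -0.00081965,  0.00103648,
        0.00210668]), 'tau': array([-1.19955909e+00, -4.50523674e+01, -2.66844159e+01, -5.01606683e-02,
       -3.14012950e-02, -2.63691565e-02]), 'eef_pos': array([560.31205254,  87.99410255, 231.1029908 ]), 'ee_rot': array([-3.01654426e-04,  1.39512000e-01,  9.90220332e-01,  7.36960743e-05]), 'force': array([0.84298377, 1.19275798, 0.69503539]), 'wrist_torque': array([-0.02989068,  0.0026274 , -0.05811946]), 'grip_width': 0.7536164047313771}
0.67 [250.3, 151.0, 10.5, 17.6] 217 [558.14700998  80.44771286 174.48267571]
(np.float64(247.67960613746354), np.float64(124.26134629306527)) (np.float64(248.6204461407262), np.float64(139.6983665034348))
```

View pics/side2.png

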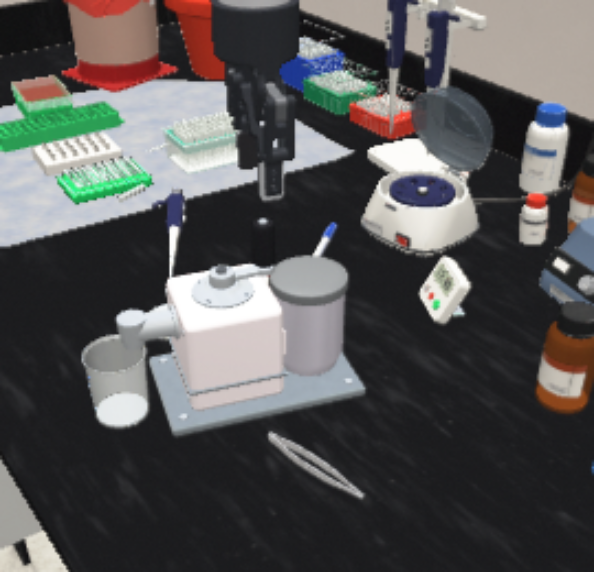

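>>> step_arm(
  plan="0 0 1.5 0 75;0 0 4 0 75;0 0 6 0 75;0 0 7.1 0 75;0 0 7.1 0 60;0 0 7.1 0 45;0 0 7.1 0 35",
)

```text
time_s: 3.55
eef_pos: [561.2, 87.8, 161.5]
ee_rot: [0.001, 0.139, 0.99, 0.0]
force: [-0.4, 0.1, 0.2]
grip_width: 0.352
```

>>> step_arm(
  plan="0 0 0 0 28;0 0 0 0 24;0 0 0 0 20;0 0 0 0 15;0 0 0 0 15;0 0 0 0 15",
  grip_force=25,
)

```text
time_s: 4.15
eef_pos: [561.3, 87.8, 161.2]
ee_rot: [0.001, 0.139, 0.99, 0.0]
force: [1.9, 2.0, 6.1]
grip_width: 0.267
```

```bash
python3 - <<'E'
from h import *
for i in range(4):
  p,d=cams.capture('top'); s=readout.sense(); print(s['time_s'],s['eef_pos'],s['force'],s['wrist_torque'],s['grip_width'])
E
```

```text
4.2 [561.32825308  87.78660289 161.23891005] [0.89435214 1.43938226 6.29848808] [ 0.31216324 -0.26778375 -0.00800451] 0.26766798492176647
4.25 [561.31355708  87.79233945 161.24447259] [1.49532493 1.58035175 6.30329566] [ 0.31895485 -0.25734062 -0.0350891 ] 0.2657764118144653
4.3 [561.33941559  87.78530098 161.25303999] [0.62579617 2.18103219 5.3623561 ] [ 0.31529946 -0.22044963 -0.01275328] 0.2709924857878676
4.35 [561.32536037  87.78816209 161.24347202] [0.9897338  1.32150664 6.72365872] [ 0.28493973 -0.26142597 -0.00468462] 0.26979526123008485
```

```bash
cat > g.py <<'E'
# usage: g.py Ax Ay r  Kx Ky z  a0 a1 a2 ...  -> rows from commanded K to A+r(cos,sin)
import sys, numpy as np
X=np.array([-.9611,.2761]);Y=np.array([.2761,.9611])
def rows(A,r,K,angs,g=15):
    out=[];K=np.array(K,float)
    for a in angs:
        t=np.radians(a); d=np.array(A)+r*np.array([np.cos(t),np.sin(t)])-K
        x,y=np.round([d@X/10,d@Y/10],2); out.append(f'{x:g} {y:g} 0 0 {g}'); e=K+10*(x*X+y*Y)
    return ';'.join(out), e
E
python3 - <<'E'
from g import *
A=np.array((517.7,96.7));K=np.array((561.14,87.27)); d=K-A; r=np.hypot(*d); a=np.degrees(np.arctan2(d[1],d[0])); print(r,a)
s,e=rows(A,r,K,np.arange(-11,35,5)[[0,1,2,3,4,5,6,7,8,9]]); print(s,e)
E
```

```text
44.45175474601644 -12.247797525641285
0.01 0.1 0 0 15;0.06 0.48 0 0 15;0.14 0.86 0 0 15;0.26 1.23 0 0 15;0.41 1.59 0 0 15;0.59 1.93 0 0 15;0.8 2.26 0 0 15;1.03 2.57 0 0 15;1.29 2.85 0 0 15;1.58 3.11 0 0 15 [554.54133 121.52259]
```

>>> step_arm(
  plan="0.01 0.1 0 0 15;0.06 0.48 0 0 15;0.14 0.86 0 0 15;0.26 1.23 0 0 15;0.41 1.59 0 0 15;0.59 1.93 0 0 15;0.8 2.26 0 0 15;1.03 2.57 0 0 15;1.29 2.85 0 0 15;1.58 3.11 0 0 15",
)

```text
time_s: 5.35
eef_pos: [555.6, 121.8, 161.7]
ee_rot: [0.003, 0.14, 0.99, 0.0]
force: [5.0, 0.4, 5.8]
grip_width: 0.267
```

```bash
python3 - <<'E'
from h import *
for i in range(4):
  p,d=cams.capture('top'); s=readout.sense(); print(s['time_s'],s['eef_pos'],s['force'],s['wrist_torque'],s['grip_width'])
E
```

```text
5.4 [555.22117006 122.26522636 161.61345721] [4.49539068 1.3372497  6.72457256] [ 0.04346084 -0.89073683  0.01556732] 0.2653326255845419
5.45 [555.36446097 122.14833987 161.65460985] [4.5465355  1.26103094 5.83429902] [ 0.22582105 -0.78311672 -0.03123569] 0.2747055797837691
5.5 [555.3713425  122.09407608 161.61534198] [4.4262872  2.144225   5.34515111] [ 0.29249311 -0.76363302  0.01666956] 0.2647564407500627
5.55 [555.40558459 122.07271117 161.61762729] [5.25989389 2.13550774 7.17760345] [ 0.22740287 -0.72985979 -0.00386416] 0.26897113141652745
```

```bash
python3 - <<'E'
from g import *
P=np.array((561.32,87.79));Q=np.array((555.40,122.07));m=(P+Q)/2;d=Q-P;h=np.sqrt(45**2-(d@d)/4);n=np.array([-d[1],d[0]])/np.hypot(*d);A=m+h*n;print(A)
K=np.array((554.54,121.52))
s,e=rows(A,45,K,[34.5,36,40,44,48,52,56,60,63,65]); print(s,e)
E
```

```text
[517.46285641  97.86724941]
0.05 0.18 0 0 15;0.14 0.25 0 0 15;0.4 0.43 0 0 15;0.66 0.6 0 0 15;0.94 0.75 0 0 15;1.23 0.88 0 0 15;1.52 0.98 0 0 15;1.82 1.07 0 0 15;2.05 1.12 0 0 15;2.21 1.15 0 0 15 [536.47484 138.67446]
```

>>> step_arm(
  plan="0.05 0.18 0 0 15;0.14 0.25 0 0 15;0.4 0.43 0 0 15;0.66 0.6 0 0 15;0.94 0.75 0 0 15;1.23 0.88 0 0 15;1.52 0.98 0 0 15;1.82 1.07 0 0 15;2.05 1.12 0 0 15;2.21 1.15 0 0 15",
)

```text
time_s: 6.55
eef_pos: [537.0, 139.2, 161.5]
ee_rot: [0.002, 0.139, 0.99, 0.0]
force: [3.5, 0.9, 5.9]
grip_width: 0.266
```

```bash
python3 - <<'E'
from h import *
from g import *
for i in range(4):
  p,d=cams.capture('side'); s=readout.sense(); print(s['time_s'],s['eef_pos'],s['force'],s['wrist_torque'],s['grip_width'])
P=[(561.32,87.79),(555.40,122.07),tuple(s['eef_pos'][:2])]
M=np.array([[2*x,2*y,1] for x,y in P]);b=[x*x+y*y for x,y in P];q=np.linalg.solve(M,b);print('circ',q[:2],np.sqrt(q[2]+q[0]**2+q[1]**2))
p=np.array(P[2])-(517.46,97.87);print(np.hypot(*p),np.degrees(np.arctan2(p[1],p[0])))
print([r['extent'] for r in spotter.regions_of('side','knob_center')][:2])
E
```

```text
6.6 [536.87271956 139.28792161 161.46853323] [1.6737171  2.06179919 5.87480035] [ 0.16924326 -0.57360267  0.01757892] 0.27122966198535114
6.65 [536.95077923 139.2309239  161.49791334] [2.96733352 1.89267955 6.9290148 ] [ 0.19483494 -0.45398062  0.03014773] 0.27022467828361035
6.7 [536.9753036  139.2175064  161.48239223] [2.34054228 2.09871197 6.59584625] [ 0.21985378 -0.3773055  -0.00979992] 0.26848339963205936
6.75 [536.98073169 139.22483043 161.46792719] [3.1068309  1.78973871 5.24282724] [ 0.25201194 -0.41684918  0.01641533] 0.2667302873759204
circ [515.31501979  97.49632781] 47.01777327150222
45.730525534610706 64.73127125469232
[[228.4, 153.6, 9.3, 1.0]]
```

```bash
python3 - <<'E'
from g import *
A=np.array((517.46,98.2));K=np.array((536.4748,138.6745))
s,K=rows(A,45,K,[66,68,71,74,76,76]); print(s,K)
a=76
while a<259:
    b=a+3.6; s,e=rows(A,45,K,[a+1.8,b,b]); t=np.radians(b); print(f'{b:.1f}',s.replace(' 0 0 15',''),np.round(e,1),'t',np.round([-np.sin(t),np.cos(t)],2)); K=e;a=b
E
```

```text
0.09 0.04 0 0 15;0.24 0.06 0 0 15;0.48 0.08 0 0 15;0.71 0.08 0 0 15;0.87 0.08 0 0 15;0.87 0.08 0 0 15 [528.33411 141.84545]
79.6 0.14 -0.01;0.28 -0.02;0.28 -0.02 [525.6 142.4] t [-0.98  0.18]
83.2 0.14 -0.01;0.28 -0.03;0.28 -0.03 [522.8 142.9] t [-0.99  0.12]
86.8 0.14 -0.03;0.28 -0.06;0.28 -0.06 [520.  143.1] t [-1.    0.06]
90.4 0.14 -0.03;0.27 -0.07;0.27 -0.07 [517.2 143.2] t [-1.   -0.01]
94.0 0.14 -0.04;0.27 -0.09;0.27 -0.09 [514.3 143.1] t [-1.   -0.07]
97.6 0.13 -0.05;0.26 -0.1;0.26 -0.1 [511.6 142.8] t [-0.99 -0.13]
101.2 0.13 -0.06;0.26 -0.12;0.26 -0.12 [508.7 142.4] t [-0.98 -0.19]
104.8 0.12 -0.07;0.25 -0.14;0.25 -0.14 [505.9 141.7] t [-0.97 -0.26]
108.4 0.12 -0.08;0.23 -0.15;0.23 -0.15 [503.3 140.9] t [-0.95 -0.32]
112.0 0.12 -0.09;0.23 -0.17;0.23 -0.17 [500.6 139.9] t [-0.93 -0.37]
115.6 0.11 -0.09;0.22 -0.18;0.22 -0.18 [498.  138.8] t [-0.9  -0.43]
119.2 0.1 -0.1;0.2 -0.2;0.2 -0.2 [495.5 137.4] t [-0.87 -0.49]
122.8 0.1 -0.1;0.2 -0.2;0.2 -0.2 [493.1 136.1] t [-0.84 -0.54]
126.4 0.09 -0.11;0.18 -0.22;0.18 -0.22 [490.7 134.4] t [-0.8  -0.59]
130.0 0.08 -0.11;0.16 -0.23;0.
[... 1877 characters left out ...]
0.13 -0.07;-0.25 -0.13;-0.25 -0.13 [486.9  65.2] t [ 0.73 -0.68]
230.8 -0.13 -0.06;-0.26 -0.12;-0.26 -0.12 [489.   63.3] t [ 0.77 -0.63]
234.4 -0.13 -0.06;-0.26 -0.11;-0.26 -0.11 [491.2  61.6] t [ 0.81 -0.58]
238.0 -0.14 -0.04;-0.27 -0.08;-0.27 -0.08 [493.6  60.1] t [ 0.85 -0.53]
241.6 -0.14 -0.04;-0.28 -0.07;-0.28 -0.07 [496.1  58.6] t [ 0.88 -0.48]
245.2 -0.13 -0.03;-0.27 -0.05;-0.27 -0.05 [498.6  57.4] t [ 0.91 -0.42]
248.8 -0.14 -0.02;-0.28 -0.04;-0.28 -0.04 [501.1  56.2] t [ 0.93 -0.36]
252.4 -0.15 -0.01;-0.29 -0.01;-0.29 -0.01 [503.9  55.3] t [ 0.95 -0.3 ]
256.0 -0.14 -0.01;-0.28 -0;-0.28 -0 [506.6  54.6] t [ 0.97 -0.24]
259.6 -0.14 0;-0.28 0.02;-0.28 0.02 [509.3  54. ] t [ 0.98 -0.18]
```

>>> step_arm(
  plan="0.09 0.04 0 0 15;0.24 0.06 0 0 15;0.48 0.08 0 0 15;0.71 0.08 0 0 15;0.87 0.08 0 0 15;0.87 0.08 0 0 15",
)

```text
time_s: 7.4
eef_pos: [528.7, 142.4, 161.4]
ee_rot: [0.002, 0.139, 0.99, 0.0]
force: [2.0, 1.5, 5.9]
grip_width: 0.269
```

>>> step_arm(
  plan="0.14 -0.01 0 0 15;0.28 -0.02 0 0 15;0.28 -0.02 0 0 15",
)

```text
time_s: 7.7
eef_pos: [526.0, 143.0, 161.5]
ee_rot: [0.002, 0.139, 0.99, 0.0]
force: [2.6, 2.6, 6.7]
grip_width: 0.269
```

>>> step_arm(
  plan="0.14 -0.01 0 0 15;0.28 -0.03 0 0 15;0.28 -0.03 0 0 15",
)

```text
time_s: 8.0
eef_pos: [523.2, 143.5, 161.5]
ee_rot: [0.002, 0.139, 0.99, 0.0]
force: [1.6, 1.9, 6.5]
grip_width: 0.269
```

>>> step_arm(
  plan="0.14 -0.03 0 0 15;0.28 -0.06 0 0 15;0.28 -0.06 0 0 15",
)

```text
time_s: 8.3
eef_pos: [520.3, 143.8, 161.4]
ee_rot: [0.002, 0.139, 0.99, 0.0]
force: [2.4, 3.9, 6.1]
grip_width: 0.266
```

>>> step_arm(
  plan="0.14 -0.03 0 0 15;0.27 -0.07 0 0 15;0.27 -0.07 0 0 15",
)

```text
time_s: 8.6
eef_pos: [517.5, 143.9, 161.4]
ee_rot: [0.002, 0.139, 0.99, 0.0]
force: [2.0, 2.7, 7.4]
grip_width: 0.27
```

>>> step_arm(
  plan="0.14 -0.04 0 0 15;0.27 -0.09 0 0 15;0.27 -0.09 0 0 15",
)

```text
time_s: 8.9
eef_pos: [514.7, 143.8, 161.5]
ee_rot: [0.002, 0.139, 0.99, 0.0]
force: [1.0, 2.3, 6.7]
grip_width: 0.268
```

>>> step_arm(
  plan="0.13 -0.05 0 0 15;0.26 -0.1 0 0 15;0.26 -0.1 0 0 15",
)

```text
time_s: 9.2
eef_pos: [511.8, 143.5, 161.4]
ee_rot: [0.001, 0.139, 0.99, 0.0]
force: [0.7, 3.8, 7.2]
grip_width: 0.269
```

>>> step_arm(
  plan="0.13 -0.06 0 0 15;0.26 -0.12 0 0 15;0.26 -0.12 0 0 15",
)

```text
time_s: 9.5
eef_pos: [509.0, 143.1, 161.4]
ee_rot: [0.001, 0.139, 0.99, 0.001]
force: [2.2, 2.9, 7.2]
grip_width: 0.268
```

>>> step_arm(
  plan="0.12 -0.07 0 0 15;0.25 -0.14 0 0 15;0.25 -0.14 0 0 15",
)

```text
time_s: 9.8
eef_pos: [506.2, 142.4, 161.4]
ee_rot: [0.001, 0.139, 0.99, 0.001]
force: [1.4, 2.2, 7.7]
grip_width: 0.267
```

>>> step_arm(
  plan="0.12 -0.08 0 0 15;0.23 -0.15 0 0 15;0.23 -0.15 0 0 15",
)

```text
time_s: 10.1
eef_pos: [503.5, 141.7, 161.4]
ee_rot: [0.001, 0.139, 0.99, 0.001]
force: [0.4, 3.2, 7.7]
grip_width: 0.266
```

>>> step_arm(
  plan="0.12 -0.09 0 0 15;0.23 -0.17 0 0 15;0.23 -0.17 0 0 15",
)

```text
time_s: 10.4
eef_pos: [500.8, 140.7, 161.5]
ee_rot: [0.001, 0.139, 0.99, 0.001]
force: [0.6, 3.4, 7.0]
grip_width: 0.269
```

>>> step_arm(
  plan="0.11 -0.09 0 0 15;0.22 -0.18 0 0 15;0.22 -0.18 0 0 15",
)

```text
time_s: 10.7
eef_pos: [498.1, 139.6, 161.4]
ee_rot: [0.001, 0.139, 0.99, 0.001]
force: [1.2, 3.5, 7.2]
grip_width: 0.269
```

>>> step_arm(
  plan="0.1 -0.1 0 0 15;0.2 -0.2 0 0 15;0.2 -0.2 0 0 15",
)

```text
time_s: 11.0
eef_pos: [495.6, 138.3, 161.4]
ee_rot: [0.001, 0.139, 0.99, 0.001]
force: [-0.3, 3.3, 8.2]
grip_width: 0.275
```

>>> step_arm(
  plan="0.1 -0.1 0 0 15;0.2 -0.2 0 0 15;0.2 -0.2 0 0 15",
)

```text
time_s: 11.3
eef_pos: [493.1, 136.9, 161.4]
ee_rot: [0.001, 0.139, 0.99, 0.001]
force: [-0.4, 2.7, 7.7]
grip_width: 0.266
```

>>> step_arm(
  plan="0.09 -0.11 0 0 15;0.18 -0.22 0 0 15;0.18 -0.22 0 0 15",
)

```text
time_s: 11.6
eef_pos: [490.7, 135.2, 161.4]
ee_rot: [0.001, 0.139, 0.99, 0.001]
force: [-0.4, 3.8, 8.9]
grip_width: 0.266
```

>>> step_arm(
  plan="0.08 -0.11 0 0 15;0.16 -0.23 0 0 15;0.16 -0.23 0 0 15",
)

```text
time_s: 11.9
eef_pos: [488.5, 133.5, 161.4]
ee_rot: [0.001, 0.139, 0.99, 0.001]
force: [-1.6, 3.8, 7.5]
grip_width: 0.267
```

>>> step_arm(
  plan="0.08 -0.12 0 0 15;0.15 -0.24 0 0 15;0.15 -0.24 0 0 15",
)

```text
time_s: 12.2
eef_pos: [486.4, 131.6, 161.4]
ee_rot: [0.001, 0.139, 0.99, 0.001]
force: [-1.5, 3.3, 8.1]
grip_width: 0.27
```

>>> step_arm(
  plan="0.07 -0.12 0 0 15;0.14 -0.25 0 0 15;0.14 -0.25 0 0 15",
)

```text
time_s: 12.5
eef_pos: [484.3, 129.6, 161.4]
ee_rot: [0.001, 0.139, 0.99, 0.001]
force: [-2.1, 3.3, 9.0]
grip_width: 0.263
```

>>> step_arm(
  plan="0.06 -0.12 -0.03 0 15;0.14 -0.25 -0.07 0 15;0.14 -0.25 -0.07 0 15",
)

```text
time_s: 12.8
eef_pos: [482.1, 127.2, 161.4]
ee_rot: [0.0, 0.139, 0.99, 0.0]
force: [-0.6, 1.5, 6.0]
grip_width: 0.269
```

>>> step_arm(
  plan="0.05 -0.14 0 0 15;0.1 -0.27 0 0 15;0.1 -0.27 0 0 15",
)

```text
time_s: 13.1
eef_pos: [480.3, 124.9, 161.4]
ee_rot: [0.0, 0.139, 0.99, 0.0]
force: [0.5, 1.5, 5.6]
grip_width: 0.27
```

>>> step_arm(
  plan="0.05 -0.13 0 0 15;0.09 -0.27 0 0 15;0.09 -0.27 0 0 15",
)

```text
time_s: 13.4
eef_pos: [478.7, 122.5, 161.4]
ee_rot: [0.0, 0.14, 0.99, 0.0]
force: [-0.0, 2.7, 5.9]
grip_width: 0.272
```

>>> step_arm(
  plan="0.03 -0.13 0 0 15;0.07 -0.27 0 0 15;0.07 -0.27 0 0 15",
)

```text
time_s: 13.7
eef_pos: [477.3, 120.1, 161.4]
ee_rot: [0.0, 0.139, 0.99, 0.0]
force: [-0.5, 2.1, 5.5]
grip_width: 0.267
```

>>> step_arm(
  plan="0.02 -0.14 0 0 15;0.05 -0.28 0 0 15;0.05 -0.28 0 0 15",
)

```text
time_s: 14.0
eef_pos: [476.1, 117.6, 161.4]
ee_rot: [0.0, 0.139, 0.99, 0.0]
force: [-0.1, 1.6, 5.7]
grip_width: 0.269
```

>>> step_arm(
  plan="0.02 -0.14 0 0 15;0.03 -0.28 0 0 15;0.03 -0.28 0 0 15",
)

```text
time_s: 14.3
eef_pos: [474.9, 114.9, 161.3]
ee_rot: [0.0, 0.139, 0.99, 0.0]
force: [-0.6, 1.5, 6.1]
grip_width: 0.271
```

>>> step_arm(
  plan="0.01 -0.14 0 0 15;0.02 -0.28 0 0 15;0.02 -0.28 0 0 15",
)

```text
time_s: 14.6
eef_pos: [474.0, 112.3, 161.3]
ee_rot: [0.0, 0.14, 0.99, 0.0]
force: [-0.1, 1.7, 5.7]
grip_width: 0.269
```

>>> step_arm(
  plan="0 -0.14 0 0 15;0 -0.28 0 0 15;0 -0.28 0 0 15",
)

```text
time_s: 14.9
eef_pos: [473.2, 109.6, 161.3]
ee_rot: [0.0, 0.139, 0.99, 0.0]
force: [0.0, 1.7, 5.6]
grip_width: 0.267
```

>>> step_arm(
  plan="-0.01 -0.15 0 0 15;-0.02 -0.29 0 0 15;-0.02 -0.29 0 0 15",
)

```text
time_s: 15.2
eef_pos: [472.6, 106.7, 161.3]
ee_rot: [0.0, 0.14, 0.99, 0.0]
force: [-0.4, 1.2, 5.9]
grip_width: 0.266
```

>>> step_arm(
  plan="-0.02 -0.14 0 0 15;-0.04 -0.28 0 0 15;-0.04 -0.28 0 0 15",
)

```text
time_s: 15.5
eef_pos: [472.2, 103.9, 161.3]
ee_rot: [0.0, 0.14, 0.99, 0.0]
force: [-0.1, 1.5, 5.8]
grip_width: 0.268
```

>>> step_arm(
  plan="-0.02 -0.14 0 0 15;-0.05 -0.27 0 0 15;-0.05 -0.27 0 0 15",
)

```text
time_s: 15.8
eef_pos: [472.0, 101.2, 161.3]
ee_rot: [0.0, 0.14, 0.99, 0.0]
force: [-0.6, 1.7, 5.8]
grip_width: 0.27
```

>>> step_arm(
  plan="-0.04 -0.14 0 0 15;-0.07 -0.28 0 0 15;-0.07 -0.28 0 0 15",
)

```text
time_s: 16.1
eef_pos: [471.9, 98.3, 161.3]
ee_rot: [0.0, 0.14, 0.99, 0.0]
force: [-0.4, 1.7, 4.7]
grip_width: 0.268
```

>>> step_arm(
  plan="-0.05 -0.13 0 0 15;-0.09 -0.27 0 0 15;-0.09 -0.27 0 0 15",
)

```text
time_s: 16.4
eef_pos: [472.0, 95.4, 161.3]
ee_rot: [0.0, 0.14, 0.99, 0.0]
force: [-0.5, 2.0, 5.9]
grip_width: 0.268
```

>>> step_arm(
  plan="-0.05 -0.13 0 0 15;-0.11 -0.26 0 0 15;-0.11 -0.26 0 0 15",
)

```text
time_s: 16.7
eef_pos: [472.3, 92.7, 161.3]
ee_rot: [0.0, 0.14, 0.99, 0.0]
force: [-0.9, 0.7, 5.6]
grip_width: 0.267
```

>>> step_arm(
  plan="-0.06 -0.13 0 0 15;-0.12 -0.25 0 0 15;-0.12 -0.25 0 0 15",
)

```text
time_s: 17.0
eef_pos: [472.8, 89.9, 161.3]
ee_rot: [0.0, 0.14, 0.99, 0.0]
force: [-1.2, 1.4, 6.0]
grip_width: 0.267
```

>>> step_arm(
  plan="-0.07 -0.13 0 0 15;-0.14 -0.25 0 0 15;-0.14 -0.25 0 0 15",
)

```text
time_s: 17.3
eef_pos: [473.4, 87.1, 161.3]
ee_rot: [0.0, 0.14, 0.99, 0.0]
force: [-0.6, 0.7, 6.4]
grip_width: 0.272
```

>>> step_arm(
  plan="-0.07 -0.12 0 0 15;-0.15 -0.24 0 0 15;-0.15 -0.24 0 0 15",
)

```text
time_s: 17.6
eef_pos: [474.2, 84.4, 161.3]
ee_rot: [0.0, 0.14, 0.99, 0.0]
force: [-0.8, 0.7, 5.6]
grip_width: 0.271
```

>>> step_arm(
  plan="-0.08 -0.11 0 0 15;-0.17 -0.23 0 0 15;-0.17 -0.23 0 0 15",
)

```text
time_s: 17.9
eef_pos: [475.2, 81.7, 161.3]
ee_rot: [0.0, 0.14, 0.99, 0.0]
force: [-0.9, 0.9, 5.9]
grip_width: 0.267
```

>>> step_arm(
  plan="-0.08 -0.11 0 0 15;-0.18 -0.21 0 0 15;-0.18 -0.21 0 0 15",
)

```text
time_s: 18.2
eef_pos: [476.3, 79.2, 161.3]
ee_rot: [0.0, 0.14, 0.99, 0.0]
force: [-1.2, 1.2, 6.6]
grip_width: 0.267
```

>>> step_arm(
  plan="-0.09 -0.11 0 0 15;-0.19 -0.21 0 0 15;-0.19 -0.21 0 0 15",
)

```text
time_s: 18.5
eef_pos: [477.6, 76.7, 161.3]
ee_rot: [0.0, 0.14, 0.99, 0.0]
force: [-0.5, 1.4, 6.5]
grip_width: 0.265
```

>>> step_arm(
  plan="-0.1 -0.1 0 0 15;-0.21 -0.19 0 0 15;-0.21 -0.19 0 0 15",
)

```text
time_s: 18.8
eef_pos: [479.1, 74.2, 161.2]
ee_rot: [0.0, 0.14, 0.99, 0.0]
force: [-0.6, 1.3, 6.7]
grip_width: 0.269
```

>>> step_arm(
  plan="-0.11 -0.09 0 0 15;-0.22 -0.18 0 0 15;-0.22 -0.18 0 0 15",
)

```text
time_s: 19.1
eef_pos: [480.6, 71.9, 161.3]
ee_rot: [-0.0, 0.14, 0.99, 0.0]
force: [-0.8, 1.4, 6.4]
grip_width: 0.271
```

>>> step_arm(
  plan="-0.11 -0.09 0 0 15;-0.23 -0.17 0 0 15;-0.23 -0.17 0 0 15",
)

```text
time_s: 19.4
eef_pos: [482.4, 69.7, 161.2]
ee_rot: [-0.0, 0.14, 0.99, 0.0]
force: [-1.1, 1.4, 6.0]
grip_width: 0.267
```

>>> step_arm(
  plan="-0.11 -0.07 0 0 15;-0.23 -0.15 0 0 15;-0.23 -0.15 0 0 15",
)

```text
time_s: 19.7
eef_pos: [484.2, 67.6, 161.2]
ee_rot: [-0.0, 0.14, 0.99, 0.0]
force: [-1.9, 1.5, 5.2]
grip_width: 0.27
```

>>> step_arm(
  plan="-0.13 -0.07 0 0 15;-0.25 -0.13 0 0 15;-0.25 -0.13 0 0 15",
)

```text
time_s: 20.0
eef_pos: [486.2, 65.6, 161.2]
ee_rot: [-0.0, 0.14, 0.99, 0.0]
force: [-1.2, 1.0, 5.5]
grip_width: 0.265
```

>>> step_arm(
  plan="-0.13 -0.06 0 0 15;-0.26 -0.12 0 0 15;-0.26 -0.12 0 0 15",
)

```text
time_s: 20.3
eef_pos: [487.9, 64.1, 161.2]
ee_rot: [-0.001, 0.14, 0.99, 0.0]
force: [-4.3, 3.2, 8.1]
grip_width: 0.266
```

>>> step_arm(
  plan="-0.03 -0.01 0 0 15;-0.06 -0.03 0 0 15;-0.09 -0.04 0 0 15;-0.09 -0.04 0 0 15;-0.09 -0.04 0 0 15;-0.09 -0.04 0 0 15;-0.09 -0.04 0 0 15;-0.09 -0.04 0 0 15",
)

```text
time_s: 21.1
eef_pos: [488.3, 63.8, 161.2]
ee_rot: [-0.001, 0.139, 0.99, 0.0]
force: [-5.5, 4.2, 8.5]
grip_width: 0.27
```

```bash
python3 - <<'E'
from h import *
q=[]
for i in range(5):
  p,d=cams.capture('top'); s=readout.sense(); q.append(np.r_[s['eef_pos'],s['force']])
print(s['time_s'],np.mean(q,0))
E=[(523.2,143.5),(514.7,143.8),(506.2,142.4),(498.1,139.6),(490.7,135.2),(484.3,129.6),(537,139.2),(528.7,142.4),(555.4,122.07)]
F=[(482.1,127.2),(477.3,120.1),(474.9,114.9),(473.2,109.6),(472.2,103.9),(471.9,98.3),(472.3,92.7),(473.4,87.1),(475.2,81.7),(477.6,76.7),(480.6,71.9),(484.2,67.6),(486.2,65.6)]
from scipy.optimize import least_squares
for P in (E,F):
  P=np.array(P); r=least_squares(lambda p:np.hypot(P[:,0]-p[0],P[:,1]-p[1])-p[2],[517,98,45]); print(r.x,np.abs(r.fun).max())
  r=least_squares(lambda p:np.hypot(P[:,0]-p[0],P[:,1]-p[1])-45,[517,98]); print(r.x,np.abs(r.fun).max())
E
```

```text
21.35 [488.26025513  63.82530666 161.15687894  -4.96933821   3.88317445
   8.66949389]
[517.09737331  99.25185005  44.61772152] 0.11473747356397013
[517.0732564   98.81928867] 0.17216431207774718
[517.14521716  98.6297855   45.25097417] 0.04281919401798717
[516.86868909  98.6018707 ] 0.05210273055796932
```

>>> step_arm(
  plan="-0.04 -0.02 0 0 15;-0.07 -0.03 0 0 15;-0.07 -0.03 0 0 15;-0.07 -0.03 0 0 15;-0.07 -0.03 0 0 15;-0.07 -0.03 0 0 15",
)

```text
time_s: 21.95
eef_pos: [488.6, 63.5, 161.1]
ee_rot: [-0.002, 0.139, 0.99, 0.001]
force: [-6.4, 5.0, 9.1]
grip_width: 0.268
```

```bash
python3 - <<'E'
from h import *
q=[]
for i in range(6):
  p,d=cams.capture('top'); s=readout.sense(); q.append(np.r_[s['eef_pos'],s['force']])
print(s['time_s'],np.mean(q,0))
from g import *
# knob on stop: measured tool pos S; centre A; cmd K; three turns cw with the drag lag added
S=np.mean(q,0)[:2]; A=np.array((517.0,98.6)); v=S-A; a0=np.degrees(np.arctan2(v[1],v[0])); print('a0',a0,np.hypot(*v))
K=np.array((490.14,62.29))
sp=np.r_[1,3,6,10,15,21,28,36,45+np.arange(0,1021,9)]
sp=sp[sp<1076]; sp=np.r_[sp,1071,1075,1078,1079.5,1080,1080,1080]; sp=np.unique(sp).tolist()+[1080]*2
for i in range(0,len(sp),10):
    s,K=rows(A+np.array([0,-.45]),45.0,K,[a0-x for x in sp[i:i+10]]); print(sp[i],s,np.round(K,1))
E
```

```text
22.25 [488.57714301  63.55381    161.13950743  -6.3973544    4.99767049
   9.44467398]
a0 -129.0424438712207 45.12310088283878
1.0 0.24 0.08 0 0 15;0.38 0.14 0 0 15;0.59 0.25 0 0 15;0.86 0.41 0 0 15;1.18 0.64 0 0 15;1.54 0.95 0 0 15;1.91 1.36 0 0 15;2.27 1.87 0 0 15;2.58 2.5 0 0 15;2.79 3.18 0 0 15 [472.1 100.6]
63.0 0.11 0.7 0 0 15;0.1 1.4 0 0 15;-0.02 2.1 0 0 15;-0.24 2.77 0 0 15;-0.57 3.39 0 0 15;-0.99 3.96 0 0 15;-1.49 4.46 0 0 15;-2.06 4.87 0 0 15;-2.7 5.18 0 0 15;-3.37 5.39 0 0 15 [519.4 143.1]
153.0 -0.7 0.11 0 0 15;-1.4 0.1 0 0 15;-2.1 -0.02 0 0 15;-2.77 -0.24 0 0 15;-3.4 -0.57 0 0 15;-3.96 -0.99 0 0 15;-4.46 -1.49 0 0 15;-4.87 -2.06 0 0 15;-5.18 -2.7 0 0 15;-5.4 -3.37 0 0 15 [562.   95.8]
243.0 -0.1 -0.7 0 0 15;-0.09 -1.4 0 0 15;0.02 -2.1 0 0 15;0.25 -2.77 0 0 15;0.57 -3.4 0 0 15;0.99 -3.96 0 0 15;1.5 -4.46 0 0 15;2.07 -4.87 0 0 15;2.7 -5.18 0 0 15;3.38 -5.4 0 0 15 [514.6  53.2]
333.0 0.7 -0.1 0 0 15;1.4 -0.09 0 0 15;2.1 0.02 0 0 15;2.77 0.25 0 0 15;3.39 0.57 0 0 15;3.96 0.99 0 0 15;4.46 1.5 0 0 15;4.87 2.07 0 0 15;5.18 2.7 0 0 15;5.39 3.38 0 0 15 [472.1 100.6]
423.0 0.11 0.
[... 819 characters left out ...]
4 2.77 0 0 15;-0.57 3.39 0 0 15;-0.99 3.96 0 0 15;-1.49 4.46 0 0 15;-2.06 4.87 0 0 15;-2.7 5.18 0 0 15;-3.37 5.39 0 0 15 [519.4 143.1]
873.0 -0.7 0.11 0 0 15;-1.4 0.1 0 0 15;-2.1 -0.02 0 0 15;-2.77 -0.24 0 0 15;-3.4 -0.57 0 0 15;-3.96 -0.99 0 0 15;-4.46 -1.49 0 0 15;-4.87 -2.06 0 0 15;-5.18 -2.7 0 0 15;-5.4 -3.37 0 0 15 [562.   95.8]
963.0 -0.1 -0.7 0 0 15;-0.09 -1.4 0 0 15;0.02 -2.1 0 0 15;0.25 -2.77 0 0 15;0.57 -3.4 0 0 15;0.99 -3.96 0 0 15;1.5 -4.46 0 0 15;2.07 -4.87 0 0 15;2.7 -5.18 0 0 15;3.38 -5.4 0 0 15 [514.6  53.2]
1053.0 0.7 -0.1 0 0 15;1.4 -0.09 0 0 15;2.1 0.02 0 0 15;2.4 0.11 0 0 15;2.62 0.19 0 0 15;2.73 0.23 0 0 15;2.77 0.25 0 0 15;2.77 0.25 0 0 15;2.77 0.25 0 0 15 [488.6  63.2]
```

>>> step_arm(
  plan="0.1 0.04 0 0 15;0.2 0.09 0 0 15;0.32 0.14 0 0 15;0.32 0.14 0 0 15;0.32 0.14 0 0 15;0.32 0.14 0 0 15",
)

```text
time_s: 22.85
eef_pos: [487.2, 64.8, 161.2]
ee_rot: [0.0, 0.139, 0.99, -0.0]
force: [0.1, -0.0, 6.1]
grip_width: 0.27
```

```bash
cat > m.py <<'E'
from h import *
q=[]
for i in range(6):
  p,d=cams.capture('top'); s=readout.sense(); q.append(np.r_[s['eef_pos'],s['force']])
m=np.mean(q,0); A=np.array((517.0,98.6)); v=m[:2]-A; print(s['time_s'],m,'ang',np.degrees(np.arctan2(v[1],v[0])),np.hypot(*v)); u=v/np.hypot(*v); print('rad',m[3:5]@u,'tan',m[3:5]@np.array([-u[1],u[0]]))
E
python3 m.py
```

```text
23.15 [ 4.87180195e+02  6.47631803e+01  1.61230264e+02 -1.79324772e-01
  1.46785155e-01  5.50756775e+00] ang -131.38917100705265 45.10156497433323
rad 0.008440659711236628 tan -0.23158586096785067
```

```bash
python3 - <<'E'
from g import *
a0=-131.4; K=np.array((487.45,64.52))
sp=[1,3,6,10,15,21,28,36,45,54]+[63+9*i for i in range(112)]+[1068,1073,1077,1079,1080,1080,1080,1080]
for i in range(0,len(sp),10):
    s,K=rows(np.array([517.25,98.4]),45.0,K,[a0-x for x in sp[i:i+10]]); print(sp[i],s,np.round(K,1))
E
```

```text
1 0.07 0.05 0 0 15;0.21 0.12 0 0 15;0.41 0.24 0 0 15;0.68 0.41 0 0 15;0.99 0.65 0 0 15;1.33 0.97 0 0 15;1.68 1.39 0 0 15;2.02 1.92 0 0 15;2.31 2.57 0 0 15;2.49 3.25 0 0 15 [472.5 102.6]
63 0.08 0.7 0 0 15;0.04 1.41 0 0 15;-0.1 2.1 0 0 15;-0.35 2.76 0 0 15;-0.7 3.37 0 0 15;-1.15 3.92 0 0 15;-1.67 4.39 0 0 15;-2.26 4.78 0 0 15;-2.91 5.07 0 0 15;-3.59 5.25 0 0 15 [521.5 143.2]
153 -0.7 0.08 0 0 15;-1.41 0.04 0 0 15;-2.1 -0.1 0 0 15;-2.76 -0.35 0 0 15;-3.37 -0.71 0 0 15;-3.92 -1.15 0 0 15;-4.39 -1.67 0 0 15;-4.78 -2.26 0 0 15;-5.07 -2.91 0 0 15;-5.25 -3.59 0 0 15 [562.   94.2]
243 -0.08 -0.7 0 0 15;-0.04 -1.41 0 0 15;0.1 -2.1 0 0 15;0.36 -2.76 0 0 15;0.71 -3.37 0 0 15;1.15 -3.92 0 0 15;1.67 -4.39 0 0 15;2.27 -4.78 0 0 15;2.91 -5.07 0 0 15;3.59 -5.25 0 0 15 [513.   53.6]
333 0.7 -0.08 0 0 15;1.41 -0.04 0 0 15;2.1 0.1 0 0 15;2.76 0.35 0 0 15;3.37 0.7 0 0 15;3.92 1.15 0 0 15;4.4 1.67 0 0 15;4.78 2.26 0 0 15;5.07 2.91 0 0 15;5.25 3.59 0 0 15 [472.5 102.6]
423 0.08 0.7 0 0 15;0.04 1.41 0 0 15;-0.1 2.1 0 0 15;-0.35 2.76 0 0 15;-0.7 3.37 0 0 15;-1.15 3.92 0 0 15;-1.67 4.39 0 0 15;-2.26 4.78 0 0
[... 720 characters left out ...]
0 0 15;-1.15 3.92 0 0 15;-1.67 4.39 0 0 15;-2.26 4.78 0 0 15;-2.91 5.07 0 0 15;-3.59 5.25 0 0 15 [521.5 143.2]
873 -0.7 0.08 0 0 15;-1.41 0.04 0 0 15;-2.1 -0.1 0 0 15;-2.76 -0.35 0 0 15;-3.37 -0.71 0 0 15;-3.92 -1.15 0 0 15;-4.39 -1.67 0 0 15;-4.78 -2.26 0 0 15;-5.07 -2.91 0 0 15;-5.25 -3.59 0 0 15 [562.   94.2]
963 -0.08 -0.7 0 0 15;-0.04 -1.41 0 0 15;0.1 -2.1 0 0 15;0.36 -2.76 0 0 15;0.71 -3.37 0 0 15;1.15 -3.92 0 0 15;1.67 -4.39 0 0 15;2.27 -4.78 0 0 15;2.91 -5.07 0 0 15;3.59 -5.25 0 0 15 [513.   53.6]
1053 0.7 -0.08 0 0 15;1.41 -0.04 0 0 15;1.87 0.04 0 0 15;2.25 0.15 0 0 15;2.54 0.26 0 0 15;2.69 0.32 0 0 15;2.76 0.35 0 0 15;2.76 0.35 0 0 15;2.76 0.35 0 0 15;2.76 0.35 0 0 15 [487.5  64.6]
```

>>> step_arm(
  plan="0.07 0.05 0 0 15;0.21 0.12 0 0 15;0.41 0.24 0 0 15;0.68 0.41 0 0 15;0.99 0.65 0 0 15;1.33 0.97 0 0 15;1.68 1.39 0 0 15;2.02 1.92 0 0 15;2.31 2.57 0 0 15;2.49 3.25 0 0 15",
)

```text
time_s: 24.15
eef_pos: [472.0, 102.7, 161.3]
ee_rot: [0.0, 0.139, 0.99, -0.001]
force: [-0.8, -2.1, 5.6]
grip_width: 0.268
```

>>> step_arm(
  plan="0.08 0.7 0 0 15;0.04 1.41 0 0 15;-0.1 2.1 0 0 15;-0.35 2.76 0 0 15;-0.7 3.37 0 0 15;-1.15 3.92 0 0 15;-1.67 4.39 0 0 15;-2.26 4.78 0 0 15;-2.91 5.07 0 0 15;-3.59 5.25 0 0 15",
)

```text
time_s: 25.15
eef_pos: [521.1, 143.8, 161.4]
ee_rot: [-0.0, 0.139, 0.99, 0.0]
force: [-2.7, 2.1, 6.6]
grip_width: 0.263
```

>>> step_arm(
  plan="-0.7 0.08 0 0 15;-1.41 0.04 0 0 15;-2.1 -0.1 0 0 15;-2.76 -0.35 0 0 15;-3.37 -0.71 0 0 15;-3.92 -1.15 0 0 15;-4.39 -1.67 0 0 15;-4.78 -2.26 0 0 15;-5.07 -2.91 0 0 15;-5.25 -3.59 0 0 15",
)

```text
time_s: 26.15
eef_pos: [562.3, 94.5, 161.4]
ee_rot: [0.001, 0.139, 0.99, 0.0]
force: [1.1, 2.3, 4.5]
grip_width: 0.267
```

>>> step_arm(
  plan="-0.08 -0.7 0 0 15;-0.04 -1.41 0 0 15;0.1 -2.1 0 0 15;0.36 -2.76 0 0 15;0.71 -3.37 0 0 15;1.15 -3.92 0 0 15;1.67 -4.39 0 0 15;2.27 -4.78 0 0 15;2.91 -5.07 0 0 15;3.59 -5.25 0 0 15",
)

```text
time_s: 27.15
eef_pos: [512.6, 53.6, 161.2]
ee_rot: [0.001, 0.14, 0.99, -0.0]
force: [2.2, -0.2, 4.0]
grip_width: 0.268
```

Forces stay at 2–3 N; the remaining two turns run the same way.

>>> step_arm(
  plan="0.7 -0.08 0 0 15;1.41 -0.04 0 0 15;2.1 0.1 0 0 15;2.76 0.35 0 0 15;3.37 0.7 0 0 15;3.92 1.15 0 0 15;4.4 1.67 0 0 15;4.78 2.26 0 0 15;5.07 2.91 0 0 15;5.25 3.59 0 0 15",
)

```text
time_s: 28.15
eef_pos: [471.8, 103.0, 161.2]
ee_rot: [0.0, 0.139, 0.99, -0.001]
force: [0.7, -2.2, 5.2]
grip_width: 0.265
```

>>> step_arm(
  plan="0.08 0.7 0 0 15;0.04 1.41 0 0 15;-0.1 2.1 0 0 15;-0.35 2.76 0 0 15;-0.7 3.37 0 0 15;-1.15 3.92 0 0 15;-1.67 4.39 0 0 15;-2.26 4.78 0 0 15;-2.91 5.07 0 0 15;-3.59 5.25 0 0 15",
)

```text
time_s: 29.15
eef_pos: [520.6, 144.0, 161.3]
ee_rot: [-0.001, 0.139, 0.99, -0.0]
force: [-1.1, 1.4, 7.9]
grip_width: 0.265
```

>>> step_arm(
  plan="-0.7 0.08 0 0 15;-1.41 0.04 0 0 15;-2.1 -0.1 0 0 15;-2.76 -0.35 0 0 15;-3.37 -0.71 0 0 15;-3.92 -1.15 0 0 15;-4.39 -1.67 0 0 15;-4.78 -2.26 0 0 15;-5.07 -2.91 0 0 15;-5.25 -3.59 0 0 15",
)

```text
time_s: 30.15
eef_pos: [562.1, 94.8, 161.5]
ee_rot: [0.001, 0.139, 0.99, 0.0]
force: [3.2, 2.4, 4.7]
grip_width: 0.268
```

>>> step_arm(
  plan="-0.08 -0.7 0 0 15;-0.04 -1.41 0 0 15;0.1 -2.1 0 0 15;0.36 -2.76 0 0 15;0.71 -3.37 0 0 15;1.15 -3.92 0 0 15;1.67 -4.39 0 0 15;2.27 -4.78 0 0 15;2.91 -5.07 0 0 15;3.59 -5.25 0 0 15",
)

```text
time_s: 31.15
eef_pos: [512.5, 53.7, 161.3]
ee_rot: [0.001, 0.14, 0.99, -0.0]
force: [2.7, -1.0, 5.8]
grip_width: 0.267
```

>>> step_arm(
  plan="0.7 -0.08 0 0 15;1.41 -0.04 0 0 15;2.1 0.1 0 0 15;2.76 0.35 0 0 15;3.37 0.7 0 0 15;3.92 1.15 0 0 15;4.4 1.67 0 0 15;4.78 2.26 0 0 15;5.07 2.91 0 0 15;5.25 3.59 0 0 15",
)

```text
time_s: 32.15
eef_pos: [471.8, 103.0, 161.2]
ee_rot: [0.0, 0.139, 0.99, -0.001]
force: [0.4, -2.1, 5.4]
grip_width: 0.269
```

>>> step_arm(
  plan="0.08 0.7 0 0 15;0.04 1.41 0 0 15;-0.1 2.1 0 0 15;-0.35 2.76 0 0 15;-0.7 3.37 0 0 15;-1.15 3.92 0 0 15;-1.67 4.39 0 0 15;-2.26 4.78 0 0 15;-2.91 5.07 0 0 15;-3.59 5.25 0 0 15",
)

```text
time_s: 33.15
eef_pos: [520.6, 144.0, 161.3]
ee_rot: [-0.001, 0.139, 0.99, -0.0]
force: [-2.4, 1.8, 8.5]
grip_width: 0.265
```

>>> step_arm(
  plan="-0.7 0.08 0 0 15;-1.41 0.04 0 0 15;-2.1 -0.1 0 0 15;-2.76 -0.35 0 0 15;-3.37 -0.71 0 0 15;-3.92 -1.15 0 0 15;-4.39 -1.67 0 0 15;-4.78 -2.26 0 0 15;-5.07 -2.91 0 0 15;-5.25 -3.59 0 0 15",
)

```text
time_s: 34.15
eef_pos: [562.1, 94.8, 161.4]
ee_rot: [0.001, 0.139, 0.99, 0.0]
force: [3.2, 1.9, 5.9]
grip_width: 0.268
```

>>> step_arm(
  plan="-0.08 -0.7 0 0 15;-0.04 -1.41 0 0 15;0.1 -2.1 0 0 15;0.36 -2.76 0 0 15;0.71 -3.37 0 0 15;1.15 -3.92 0 0 15;1.67 -4.39 0 0 15;2.27 -4.78 0 0 15;2.91 -5.07 0 0 15;3.59 -5.25 0 0 15",
)

```text
time_s: 35.15
eef_pos: [512.5, 53.7, 161.3]
ee_rot: [0.001, 0.14, 0.99, -0.0]
force: [2.5, -0.8, 5.3]
grip_width: 0.268
```

>>> step_arm(
  plan="0.7 -0.08 0 0 15;1.41 -0.04 0 0 15;1.87 0.04 0 0 15;2.25 0.15 0 0 15;2.54 0.26 0 0 15;2.69 0.32 0 0 15;2.76 0.35 0 0 15;2.76 0.35 0 0 15;2.76 0.35 0 0 15;2.76 0.35 0 0 15",
)

```text
time_s: 36.15
eef_pos: [487.0, 64.9, 161.2]
ee_rot: [0.0, 0.139, 0.99, -0.0]
force: [0.9, -0.9, 6.3]
grip_width: 0.273
```

```bash
python3 m.py
```

```text
36.45 [486.96976331  64.90631161 161.20263165   0.83154321  -1.22909546
   6.21691246] ang -131.70972031957874 45.13401991292529
rad 0.3642777671730792 tan 1.4385553420266406
```

>>> step_arm(
  plan="0 0 0 0 35;0 0 0 0 45;0 0 0 0 55;0 0 0 0 55;0 0 0 0 55;0 0 -1 0 55;0 0 -3 0 55;0 0 -6 0 55;0 0 -10 0 55;0 0 -14 0 55",
)

```text
time_s: 37.45
eef_pos: [486.6, 65.1, 303.2]
ee_rot: [0.0, 0.139, 0.99, -0.0]
force: [0.6, -0.5, -0.2]
grip_width: 0.547
```

>>> step_arm(
  plan="3 2 -1 0 55;7 5 -1 0 55;11 8 -1 0 55;15 11 -1 0 55;19 14 -1 0 55;22 17 -1 0 55;22 17 -1 0 55;22 17 -1 0 55",
)

```text
time_s: 38.25
eef_pos: [322.2, 289.5, 311.5]
ee_rot: [0.0, 0.138, 0.99, 0.0]
force: [-0.7, 0.2, -0.0]
grip_width: 0.553
```

```bash
python3 - <<'E'
from h import *
s=readout.sense(); print(s['time_s'],s['eef_pos'],s['force'])
n='top'; p,d=cams.capture(n); H,W=d.shape
cv2.imwrite('pics/end.png',cv2.resize(p[110:290,130:340,::-1],None,fx=3,fy=3,interpolation=cv2.INTER_CUBIC))
c=cloud(n,np.where(d>0,d,1),np.ones(d.shape,bool)).reshape(H,W,3); g=cv2.cvtColor(p,cv2.COLOR_RGB2GRAY)
box=(c[...,0]>400)&(c[...,0]<700)&(c[...,1]>0)&(c[...,1]<180)
k=c[box&(abs(c[...,2]-126)<6)&(g>200)]; print('gear',cv2.minAreaRect(k[:,:2].astype(np.float32)))
k=c[box&(c[...,0]>590)&(c[...,2]>100)];print('mag',cv2.minEnclosingCircle(k[:,:2].astype(np.float32)))
k=c[box&(c[...,2]>180)&(c[...,2]<205)];print('knob',cv2.minEnclosingCircle(k[:,:2].astype(np.float32)))
for t in('petri','beaker','marker'):
  for r in spotter.regions_of(n,t)[:1]: print(t,r['conf'],r['extent'])
E
```

```text
38.25 [322.21830115 289.48604168 311.54984302] [-0.73236294  0.19138425 -0.03050405]
gear ((516.753173828125, 97.20858764648438), (97.55612182617188, 100.12760925292969), 73.63709259033203)
mag ((606.3894653320312, 71.06700897216797), 40.6834831237793)
knob ((488.256591796875, 63.32685089111328), 11.448044776916504)
petri 0.72 [166.4, 199.7, 25.3, 26.7]
beaker 0.63 [212.6, 255.8, 26.1, 26.7]
marker 0.82 [172.6, 148.8, 46.5, 34.7]
```

View pics/end.png

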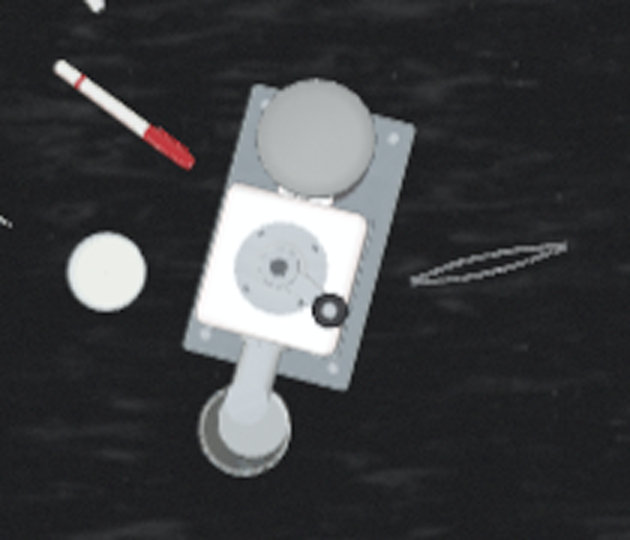

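The picture shows the doser where it was, with the knob at about (330, 310) in the crop. The beaker, petri dish, marker and forceps have not moved.

```bash
python3 -c "
from rig import workorder; print(workorder.finish_job())"
```

```text
the job is handed in; nothing more can be done
None
```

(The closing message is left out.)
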